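# Rearrange the tea rack to stow the canister

### The arm

A 6-joint arm with a two-finger parallel gripper is mounted at the origin on the work surface. World frame = base frame: x ahead of the robot, y to its left, z up, the work surface at z = 0. Lengths are in mm, angles in degrees, forces in N, time in s.
With the tool pointing down it reaches from about 300 to 850 mm from the base axis. Payload 4.2 kg.
Tool frame: the origin (TCP) lies midway between the tips of the shut fingers; the grasp point (between the pads) lies 19 mm behind it (env.tcp_to_grasp is the distance from the TCP to the grasp point, in mm); z points along the fingers, x is the direction in which the jaws open and shut, and the axes are right-handed (so a half turn about z gives the same grasp; the last joint's range is limited). The gripper opens to 91 mm and grips with 3 to 60 N. Pads are 32 mm wide; open, the fingers measure 118 mm over their backs; the gripper's body (76 mm by 178 mm) begins 60 mm behind the grasp point.
Start: joints at [70.245, 18.312, 89.639, -0, 72.044, -1.146], TCP at [183.496, 544.952, 213.976] pointing down, gripper open.
Joint ranges: [-177.97, 177.97], [-48.28, 115.42], [12.27, 149.76], [-77.06, 257.06], [2.81, 150.46], [-146.56, 146.56]. Speed limits (degrees/s): [147.25, 147.25, 180, 180, 180, 180].

### API

Orientations are given as [roll, pitch, yaw] about the fixed x, y, z axes, in that order (R = Rz(yaw) Ry(pitch) Rx(roll)).
In Python, from workcell import env gives the robot as it stands.
- The arm moves only by the tool drive_tool, never from a script. Its argument "motion" is a list of rows, each a list of 2 entries, a list of its own where there are three numbers: the shift along the world's x, y, z in m, then the turn, a rotation vector about the world's x, y, z in rad. In form: [[[dx, dy, dz], [wx, wy, wz]], ...]. A call has exactly 10 rows; each row shifts and turns the commanded pose from where the row before left it; what a row does not reach is not made up. A row lasts 1/12 s, in which the tool goes at most 41.7 mm and 7.16 degrees, less where a joint would pass 70% of its speed; a pose out of reach is approached as far as the arm can. A call is refused whole if a number of a shift passes 0.0417 or a number of a turn 0.125, either way. A call with a gripper value outside its range is refused whole. "claw" is the opening, from 0 (shut) to 1 (fully open), set as the call begins (left out, the last holds). The fingers move at their own pace and stop on an object; "force" is the grip in N (left out, the last holds). Time passes only in rows, so rows that do not move let the fingers close, or fill a call up. It gives the time, the measured TCP pose, the force and the opening at its end, in the units of the state.
- env.state(): the state, without advancing time (a new reading comes with each control period).
- env.grab_frame(name): name is "side" or "top"; returns the picture (420x560x3 uint8, red, green, blue); there is no depth.
- env.camera_params(name): a dict with "fov_y" (degrees; the focal length in pixels is half the picture's height over the tangent of half this angle, whatever the lens; pixels are square), "cx", "cy" (the principal point, pixels), "pose" (4x4, takes a point from camera to world coordinates). Camera axes: x right, y down, z forward; pixel columns grow to the right and rows downward; lengths in mm; the calibration is good to about 2 mm. A picture is of the moment at which its call begins. camera_params takes no time and is no camera call.
- env.job_done(): hands the job in, once; it reports no verdict.
The state is a dict: "time_s": time; "qpos": joint angles; "qvel": joint speeds; "effort": joint torques, N m; "ee_pos": TCP position; "ee_rot": TCP orientation; "force": force on the tool from outside, world axes, zero at the start; "torque": the same for the moment, N m; "gripper_width": finger opening in mm.
Only numpy, scipy, OpenCV 4.12 (cv2) and the standard library are available. Lean on these libraries where they do the work, as an engineer would, in place of code of your own. Each camera call takes 0.05 s, during which the arm holds its last target.

### The job

Make room in the tea rack for the aluminium canister, setting things down gently. Take the brown cup out of the rack and stand it upright on the middle of its dark wooden saucer, lift the sliding divider over the first pair of stop pins and let it down fully onto the rails between the first and second pairs, then stand the canister upright on the slatted floor in the bay opened between the divider and the end of the rack away from the bowls. Leave the bowls, whisk and sieve where they are.

Things in the scene. Friction and masses are not known exactly. Their poses are not given: they have to be found in the camera images.
- rack: Tea rack fixed on the plank: stainless frame 170 (x) x 312 (y) x 89 mm high, slatted hinoki floor with its top at z = 24 mm, 128 mm wide in x. Origin: centre of its underside, level with the plank's top; y runs along its two rails (at x = +-76 mm, tops at z = 36 mm), z up. The round-bar end hoops, top at z = 89 mm, have inner faces at y = +149 and -149 mm.
- pins_first (a point): Point on the rack's middle line, level with the rail tops, between the first pair of stop pins (rack y = +76 mm). On each rail a round steel pin lies across it, 16 mm wide along y, standing 11 mm above the rail. The pins block the divider's shoes unless the divider is lifted over them.
- pins_second (a point): The same point between the second pair of stop pins (same size), at rack y = +24 mm.
- divider (a joint): Travel (m) of the divider along the rails, 0 next to the rack's +y end, growing towards -y: its middle plane is at rack y = 0.120 - value. It starts between 0 and 0.024, short of the first pins (at 0.044). Its shoes, 24 mm long in y, one on each rail, fit down between the first and second pins (at 0.096) for values 0.064 to 0.076. Friction about 1 N.
- divider_lift (a joint): Height (m) of the divider above its rest on the rails: 0 = shoes down on the rails, 0.020 = the upper stop, where keeper tongues meet the rails. It must be above about 0.012 to pass the pins. The divider weighs 0.4 kg, stays upright by its guides, and falls back down when let go.
- divider_grip (a point): Centre of the wooden grip bar on top of the divider: 150 mm long (along rack x), 18 mm wide (along rack y), 24 mm tall (12 mm above and below this point); 110 mm above the rack's underside when down. Below the bar is an upright panel of steel wires in the same plane, 140 mm wide and 8 mm thick.
- bay (a point): Fixed point on the top of the rack floor at rack x = 0, y = +104 mm: the middle of the bay between the +y end hoop and the divider once the divider is at 0.070. The bay is then about 90 mm wide in y and open above, in front and behind.
- canister_center (a point): Centre of the aluminium tea canister, 50 mm above its underside: upright cylinder 64 mm in diameter, 96 mm tall, with a small round push button on the lid reaching 102 mm; 0.2 to 0.4 kg. It stands on the plank at one of four places, among the whisk, sieve and saucer.
- bowl_low_center (a point): Centre of the lower of two stoneware matcha bowls stacked rim to rim in the rack, towards its -y end: rim 114 mm in diameter, 65 mm tall, this point 32 mm above the rack floor. Leave alone.
- bowl_up_center (a point): Centre of the upper, upside-down bowl: same size, its 56 mm wide foot on top; the stack's top is 33 mm above this point. Leave alone.
- whisk_center (a point): Middle of the bamboo whisk standing on its green ceramic rest, 61 mm above the underside: 62 mm in diameter, 122 mm tall. On the plank. Leave alone.
- sieve_center (a point): Middle of the round stainless drum sieve: 80 mm in diameter, 40 mm tall, this point 20 mm above its underside. On the plank. Leave alone.
- cup_center (a point): Middle of the brown stoneware tea cup: straight-sided, open at the top, 62 mm in diameter, 84 mm tall, this point 42 mm above its underside; 4 mm wall, 0.2 kg. It starts on the rack floor between the divider and the bowls, in the way of the divider.
- saucer_top (a point): Centre of the top of the cup's dark wooden saucer, a disc 90 mm in diameter and 6 mm high, fixed on the plank at one of the four places at its ends; this point is 6 mm above the plank.
There are look-alikes about, which are no part of the job. What is shaped like the part that bears canister_center but red is not meant. What is shaped like the part that bears cup_center but turquoise is not meant.

How it is judged (in metres and radians):
On the way, in this order (a step that is already met when the one before it is completed fails the run):
1. the divider, lifted, is passing over the first pair of stop pins (value of joint divider between 0.034 and 0.054 m and value of joint divider_lift above 0.008 m), for 0.02 s.
2. the divider is down on the rails between the two pairs of pins (value of joint divider between 0.061 and 0.079 m and value of joint divider_lift below 0.003 m), for 0.2 s.
At the end, for the whole second after the job is handed in: Divider down on the rails (within 3 mm) between first and second pins; canister still and upright (0.06 rad) on the rack floor between the divider and the +y end hoop, within 35 mm of the rack's long middle line; cup still and upright on the saucer, centres within 20 mm (all of step 2 and x of canister_center in the frame of rack between -0.035 and 0.035 m and y of canister_center in the frame of rack between 0.075 and 0.125 m and z of canister_center in the frame of rack between 0.069 and 0.079 m and angle between each of canister_center, cup_center's own z axis and vertical below 0.06 rad and linear speed of each of canister, cup below 0.02 m/s and horizontal distance between cup_center and saucer_top below 0.02 m and z of cup_center in the frame of saucer_top between 0.037 and 0.047 m); the robot touches nothing.
It fails at once if a bowl of the stack is shifted by more than 15 mm (distance of any of bowl_low_center, bowl_up_center from where it was at the start of the episode above 0.015 m).
It fails at once if the whisk or sieve is shifted by more than 20 mm or knocked over (distance of any of whisk_center, sieve_center from where it was at the start of the episode above 0.02 m).
It fails at once if the canister or the cup is tipped by more than 0.6 rad (angle between any of canister_center, cup_center's own z axis and vertical above 0.6 rad).
It fails at once if the canister or the cup is dropped (nearing its place, 30 mm or less above it, at over 0.4 m/s) ((y of canister_center in the frame of rack between 0.064 and 0.144 m and x of canister_center in the frame of rack between -0.05 and 0.05 m and z of canister_center in the frame of rack below 0.104 m and linear speed of canister above 0.4 m/s) or (horizontal distance between cup_center and saucer_top below 0.03 m and z of cup_center in the frame of saucer_top below 0.072 m and linear speed of cup above 0.4 m/s)).
It also fails if it takes over 69 s, if anything falls off the work surface, if the arm or the gripper's body presses on something with over 40 N, if the wrist force passes 120 N, or if a joint passes its speed limit or range.

## Working session

There is one attempt and no reset: what is moved stays moved. The work goes in short steps, Python scripts to look and compute and a tool call to move; the robot and the scene stay as the last step left them, time stands still between calls to the robot, and variables do not carry over. Pictures are saved under pics/ and viewed, and the job is handed in when it is done.

Besides the shell and the picture viewer there is one more tool, called as name([rows], argument=value, ...), one row to a line, values as JSON. drive_tool: Moves the arm, as the interface text tells. Its arguments: {"type":"object","properties":{"motion":{"type":"array","items":{"type":"array"}},"claw":{"type":"number"},"force":{"type":"number"}},"required":["motion"]}

```bash
mkdir -p pics; ls; python3 - <<'E'
from workcell import env
import cv2
print(env.state())
for n in("side","top"):
    im=env.grab_frame(n); cv2.imwrite(f"pics/{n}0.png",im[:,:,::-1]); print(n,env.camera_params(n))
E
```

```text
pics
{'time_s': 0.0, 'qpos': array([ 7.02451944e+01,  1.83514577e+01,  8.97063694e+01, -4.74903239e-04,
        7.20432971e+01, -1.14465295e+00]), 'qvel': array([0.0388604 , 0.02942523, 0.04642447, 0.07294492, 0.01252483,
       0.07887393]), 'effort': array([-6.34901662e-04, -4.12461913e+01, -2.31970274e+01,  7.25970813e-02,
        4.58347437e-02, -1.82303966e-04]), 'ee_pos': array([183.31782936, 544.46410181, 213.12236511]), 'ee_rot': array([-1.79998431e+02,  1.01113008e-01,  7.13899956e+01]), 'force': array([-0.8474556 , -0.00197456,  0.40235786]), 'torque': array([ 0.00351336, -0.03625259, -0.02215244]), 'gripper_width': 90.9208996801128}
side {'fov_y': 44.714847724341695, 'cx': 278.4999980404148, 'cy': 204.99746080458775, 'pose': array([[ 6.75880490e-01, -5.00316941e-01,  5.41173283e-01,
        -2.12975867e+02],
       [-7.36894422e-01, -4.45672978e-01,  5.08293426e-01,
        -6.85293452e+02],
       [-1.31215032e-02, -7.42333184e-01, -6.69902433e-01,
         1.07180105e+03],
       [ 0.00000000e+00,  0.00000000e+00,  0.00000000e+00,
         1.00000000e+00]])}
top {'fov_y': 54.20483581413439, 'cx': 276.5089036264248, 'cy': 207.70125506943327, 'pose': array([[-5.53058637e-04, -9.88920149e-01,  1.48447405e-01,
         3.77999160e+02],
       [-9.99996642e-01,  9.22751214e-04,  2.42153434e-03,
         2.59965086e+01],
       [-2.53168412e-03, -1.48445568e-01, -9.88917339e-01,
         1.29668577e+03],
       [ 0.00000000e+00,  0.00000000e+00,  0.00000000e+00,
         1.00000000e+00]])}
```

View pics/side0.png

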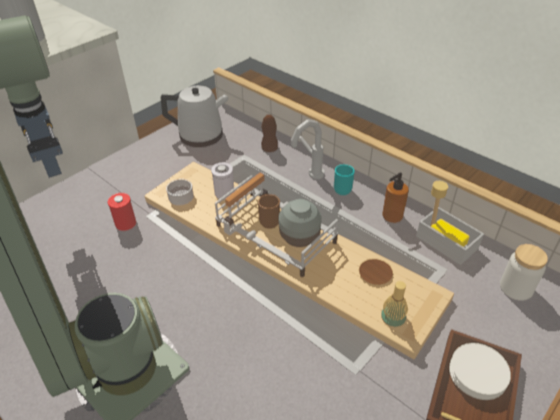

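View pics/top0.png

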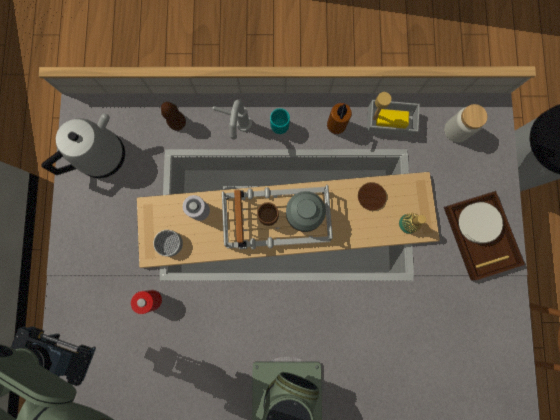

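Candidates, by pixel in the top image:
- **Canister:** the aluminium one at (195,208) on the plank is the target. The red one at (146,301) is a decoy, and the grey sieve at (168,243) is a different object.
- **Cup:** the brown one at (268,213) in the rack is the target. The turquoise one at (280,121) is a decoy.
- **Saucer:** the dark disc at (372,196).

Next I'll check these in close crops.

```bash
python3 - <<'E'
import cv2
im=cv2.imread("pics/top0.png"); c=im[160:280,130:350]
cv2.imwrite("pics/c_top.png",cv2.resize(c,None,fx=3.6,fy=3.6,interpolation=cv2.INTER_CUBIC))
im=cv2.imread("pics/side0.png"); c=im[155:285,150:345]
cv2.imwrite("pics/c_side.png",cv2.resize(c,None,fx=4,fy=4,interpolation=cv2.INTER_CUBIC))
E
```

```text
(no output)
```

View pics/c_top.png

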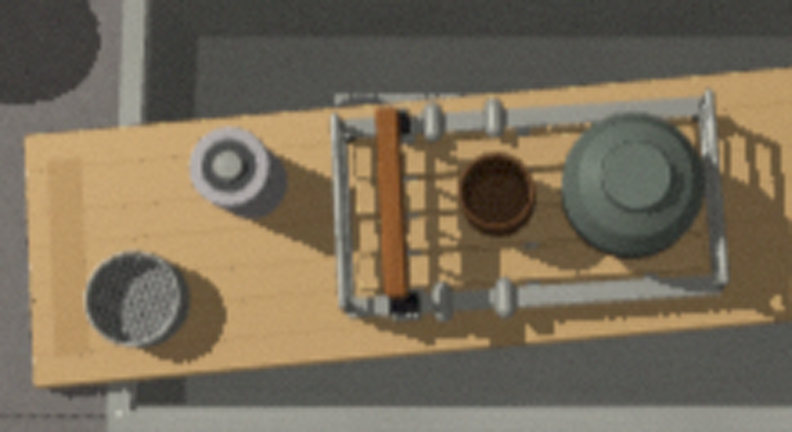

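View pics/c_side.png

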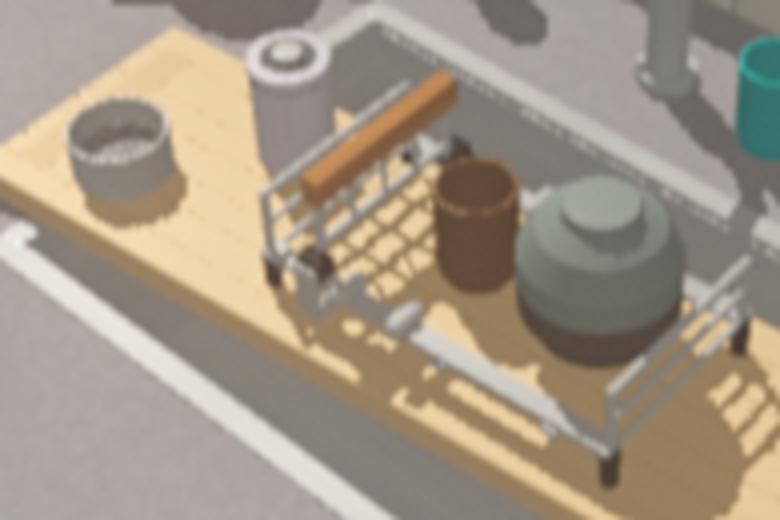

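```bash
cat > h.py <<'E'
import numpy as np
from scipy.optimize import least_squares
from workcell import env
P={n:env.camera_params(n) for n in("side","top")}
def proj(n,p):
    c=P[n];T=np.linalg.inv(c["pose"]);p=np.atleast_2d(p)
    q=p@T[:3,:3].T+T[:3,3];f=210/np.tan(np.radians(c["fov_y"]/2))
    return np.c_[c["cx"]+f*q[:,0]/q[:,2],c["cy"]+f*q[:,1]/q[:,2]]
def ray(n,uv):
    c=P[n];f=210/np.tan(np.radians(c["fov_y"]/2))
    d=c["pose"][:3,:3]@np.array([(uv[0]-c["cx"])/f,(uv[1]-c["cy"])/f,1]);return c["pose"][:3,3],d
def atz(n,uv,z):
    o,d=ray(n,uv);return o+d*(z-o[2])/d[2]
def tri(a,b):
    r=least_squares(lambda p:np.r_[proj("top",p)[0]-a,proj("side",p)[0]-b],[450,50,50]);return r.x,np.abs(r.fun).max()
E
python3 - <<'E'
from h import *
ct=lambda X,Y:np.array([130+(X+.5)/3.6-.5,160+(Y+.5)/3.6-.5])
cs=lambda X,Y:np.array([150+(X+.5)/4-.5,155+(Y+.5)/4-.5])
for n,a,b in [("button",ct(229,161),cs(290,46)),("cuprim",ct(498,189),cs(477,187)),("bar far",ct(387,110),cs(444,82)),("bar near",ct(398,295),cs(314,182)),
 ("bowltop",ct(638,175),cs(601,203)),("saucer",(372,196),(376,271)),("hoop+ near",ct(345,306),cs(266,193)),("hoop- near",ct(721,283),cs(610,393)),("hoop- far",ct(708,97),cs(752,262))]:
    print(n,*tri(a,b))
E
```

```text
button [561.14980173 268.63321042 134.6475976 ] 0.5609346970356057
cuprim [538.24737575  54.34754612 135.23282863] 0.5676633739572026
bar far [599.60086454 143.12510147 144.16739876] 0.9688162205954995
bar near [454.64941744 130.15315176 150.16325206] 0.04129594173292617
bowltop [542.53858099 -53.59518708 182.36855086] 0.5044114495485701
saucer [ 603.19495455 -268.03081153   36.79224029] 0.1839599032311412
hoop+ near [447.87805136 175.39672273 117.71767449] 0.056223936890432924
hoop- near [ 466.83772172 -125.36505583  113.85838465] 0.17818757836471377
hoop- far [ 619.65190085 -118.81000017  114.86531843] 0.6968251377368233
```

```bash
cat > fit.py <<'E'
from h import *
ct=lambda X,Y:np.array([130+(X+.5)/3.6-.5,160+(Y+.5)/3.6-.5])
cs=lambda X,Y:np.array([150+(X+.5)/4-.5,155+(Y+.5)/4-.5])
top=[("p",76,76,46,ct(433,120)),("p",76,24,46,ct(494,117)),("p",-76,76,46,ct(442,300)),("p",-76,24,46,ct(505,297)),
("h+",None,152.5,89,ct(338,117)),("h+",None,152.5,89,ct(345,306)),("h-",None,-152.5,89,ct(709,97)),("h-",None,-152.5,89,ct(721,283))]
side=[("h+",None,152.5,89,cs(266,193)),("h-",None,-152.5,89,cs(610,393)),("h-",None,-152.5,89,cs(752,262))]
sg={ "h":[1,-1,1,-1]}
# params x0,y0,yaw,z0,hx,d, cupx,cupy(rack), canx,cany(world)
def W(p,q):
    c,s=np.cos(p[2]),np.sin(p[2]);return np.array([p[0]+c*q[0]-s*q[1],p[1]+s*q[0]+c*q[1],p[3]+q[2]])
def res(p):
    hx=p[4]; D=120-p[5]; R=[]
    add=lambda n,w,uv:R.extend(proj(n,w)[0]-uv)
    for k,(x,y) in enumerate([(76,76),(76,24),(-76,76),(-76,24)]): add("top",W(p,(x,y,46)),top[k][4])
    for k,(x,y) in enumerate([(hx,152.5),(-hx,152.5),(hx,-152.5),(-hx,-152.5)]): add("top",W(p,(x,y,86)),top[4+k][4])
    for k,(x,y) in enumerate([(-hx,152.5),(-hx,-152.5),(hx,-152.5)]): add("side",W(p,(x,y,86)),side[k][4])
    add("top",W(p,(75,D,122)),ct(387,110));add("top",W(p,(-75,D,122)),ct(398,295))
    add("side",W(p,(75,D,122)),cs(444,82));add("side",W(p,(-75,D,122)),cs(314,182))
    add("top",W(p,(p[6],p[7],108)),ct(498,189));add("side",W(p,(p[6],p[7],108)),cs(477,187))
    add("top",(p[8],p[9],p[3]+102),ct(229,161));add("side",(p[8],p[9],p[3]+102),cs(290,46))
    add("top",(p[10],p[11],p[3]+6),(372,196));add("side",(p[10],p[11],p[3]+6),(376,271))
    add("top",W(p,(p[12],p[13],154)),ct(638,175));add("side",W(p,(p[12],p[13],154)),cs(601,203))
    return np.array(R)
if __name__=="__main__":
    r=least_squares(res,[540,30,.06,27,78,10,0,20,560,268,600,-268,0,-80],loss="soft_l1")
    p=r.x;print(np.round(p,3),"yaw",np.degrees(p[2]));print(np.round(res(p).reshape(-1,2),2))
    for n,q in dict(cup=(p[6],p[7],66),grip=(0,120-p[5],110),bay=(0,104,24),slot=(0,50,110)).items(): print(n,W(p,q))
E
python3 fit.py
```

```text
[ 5.34294e+02  2.93020e+01  5.90000e-02  2.85800e+01  7.67220e+01
  1.37350e+01  4.88900e+00  2.43520e+01  5.62569e+02  2.70367e+02
  6.04136e+02 -2.67817e+02  3.29000e+00 -8.33210e+01] yaw 3.361849294021225
[[-0.05  0.3 ]
 [ 0.15  0.13]
 [-0.01  0.5 ]
 [-0.05  0.29]
 [-0.65 -0.08]
 [-0.47 -0.2 ]
 [ 0.1  -0.62]
 [ 0.89 -0.11]
 [ 0.    0.41]
 [ 0.4   0.28]
 [-0.77  0.14]
 [ 0.34 -0.85]
 [-0.29  0.48]
 [ 2.52 -1.93]
 [-0.65  0.02]
 [-0.24  0.56]
 [ 0.55 -0.29]
 [-0.64  0.15]
 [ 0.63  0.57]
 [-0.39 -0.01]
 [ 0.22  0.25]
 [-0.32  0.42]
 [ 0.51 -0.13]]
cup [537.74687766  53.89834566  94.57991572]
grip [528.06229301 135.38463772 138.57991572]
bay [528.19514526 133.1230445   52.57991572]
slot [531.36179582  79.21597331 138.57991572]
```

drive_tool([
  [[0.0177,-0.0245,0],[0,0,-0.0594]],
  [[0.0177,-0.0245,0],[0,0,-0.0594]],
  [[0.0177,-0.0245,0],[0,0,-0.0594]],
  [[0.0177,-0.0245,0],[0,0,-0.0594]],
  [[0.0177,-0.0245,0],[0,0,-0.0594]],
  [[0.0177,-0.0245,0],[0,0,-0.0594]],
  [[0.0177,-0.0245,0],[0,0,-0.0594]],
  [[0.0177,-0.0245,0],[0,0,-0.0594]],
  [[0.0177,-0.0245,0],[0,0,-0.0594]],
  [[0.0177,-0.0245,0],[0,0,-0.0594]],
], claw=1, force=20)

```text
time_s: 0.93
ee_pos: [360.9, 298.5, 213.7]
ee_rot: [180.0, 0.0, 37.2]
force: [0.3, 0.3, -1.2]
gripper_width: 91.3
```

drive_tool([
  [[0.0177,-0.0245,0],[0,0,-0.0594]],
  [[0.0177,-0.0245,0],[0,0,-0.0594]],
  [[0.0177,-0.0245,0],[0,0,-0.0594]],
  [[0.0177,-0.0245,0],[0,0,-0.0594]],
  [[0.0177,-0.0245,0],[0,0,-0.0594]],
  [[0.0177,-0.0245,0],[0,0,-0.0594]],
  [[0.0177,-0.0245,0],[0,0,-0.0594]],
  [[0.0177,-0.0245,0],[0,0,-0.0594]],
  [[0.0177,-0.0245,0],[0,0,-0.0594]],
  [[0.0177,-0.0245,0],[0,0,-0.0594]],
])

```text
time_s: 1.77
ee_pos: [537.9, 53.5, 213.6]
ee_rot: [-180.0, 0.0, 3.1]
force: [-0.0, 0.2, 0.6]
gripper_width: 91.1
```

```bash
python3 - <<'E'
from h import *
import cv2
s=env.state();print(s["ee_pos"],s["ee_rot"],s["time_s"])
for n in("side","top"):
    im=env.grab_frame(n); cv2.imwrite(f"pics/{n}1.png",im[:,:,::-1])
print(tri((409,221),(396,300)), atz("top",(168,243),68), atz("top",(168,243),35))
E
```

```text
[537.90414249  53.51965973 213.6133592 ] [-1.79993927e+02  4.13411339e-02  3.13786692e+00] 1.7667
(array([ 523.99030478, -370.14790879,   77.72062504]), np.float64(1.244281144097613)) [455.96865317 353.6495367   68.        ] [458.06275513 362.4496304   35.        ]
```

View pics/side1.png

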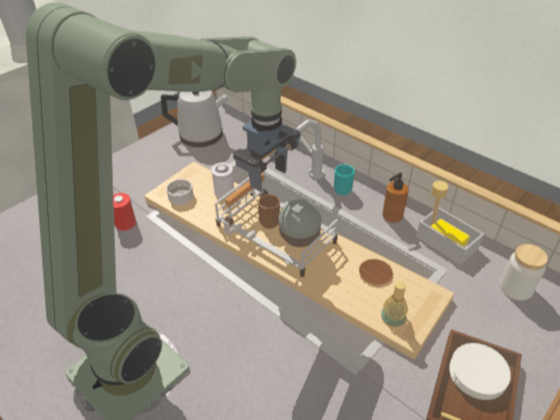

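The side view shows the open gripper over the brown cup at (269,208), clear of the bar. I'll descend and grip.

drive_tool([
  [[0,0,-0.015],[0,0,0]],
  [[0,0,-0.015],[0,0,0]],
  [[0,0,-0.015],[0,0,0]],
  [[0,0,-0.015],[0,0,0]],
  [[0,0,-0.014],[0,0,0]],
  [[0,0,-0.012],[0,0,0]],
  [[0,0,-0.01],[0,0,0]],
  [[0,0,-0.01],[0,0,0]],
  [[0,0,-0.01],[0,0,0]],
  [[0,0,0],[0,0,0]],
])

```text
time_s: 2.7
ee_pos: [536.1, 55.1, 96.0]
ee_rot: [180.0, 0.2, 3.3]
force: [-0.7, -0.3, -0.4]
gripper_width: 91.4
```

drive_tool([
  [[0,0,0],[0,0,0]],
  [[0,0,0],[0,0,0]],
  [[0,0,0],[0,0,0]],
  [[0,0,0],[0,0,0]],
  [[0,0,0],[0,0,0]],
  [[0,0,0],[0,0,0]],
  [[0,0,0],[0,0,0]],
  [[0,0,0],[0,0,0]],
  [[0,0,0],[0,0,0]],
  [[0,0,0],[0,0,0]],
], claw=0, force=15)

```text
time_s: 3.53
ee_pos: [538.0, 55.0, 98.5]
ee_rot: [180.0, -0.1, 3.3]
force: [0.1, -0.0, 4.7]
gripper_width: 61.7
```

drive_tool([
  [[0,0,0.005],[0,0,0]],
  [[0,0,0.012],[0,0,0]],
  [[0,0,0.018],[0,0,0]],
  [[0,0,0.02],[0,0,0]],
  [[0,0,0.02],[0,0,0]],
  [[0,0,0.02],[0,0,0]],
  [[0,0,0.02],[0,0,0]],
  [[0,0,0.02],[0,0,0]],
  [[0,0,0.015],[0,0,0]],
  [[0,0,0.01],[0,0,0]],
])

```text
time_s: 4.37
ee_pos: [537.2, 54.9, 259.0]
ee_rot: [-180.0, -0.0, 3.3]
force: [0.1, 0.9, -2.7]
gripper_width: 62.1
```

```bash
python3 - <<'E'
from h import *
import cv2
s=env.state();print(s["ee_pos"],s["ee_rot"],s["time_s"],s["force"],s["gripper_width"])
im=env.grab_frame("side"); cv2.imwrite(f"pics/side2.png",im[:,:,::-1])
E
```

```text
[537.24904249  54.94626283 258.97742632] [-1.79997429e+02 -5.47425728e-03  3.32379546e+00] 4.3667 [ 0.1145574   0.89360868 -2.67427619] 62.134367382272664
```

View pics/side2.png

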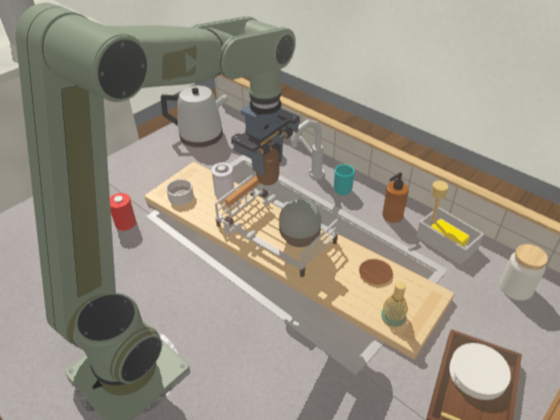

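drive_tool([
  [[0.001,-0.005,0],[0,0,0]],
  [[0.002,-0.01,0],[0,0,0]],
  [[0.0035,-0.017,0],[0,0,0]],
  [[0.004,-0.02,0],[0,0,0]],
  [[0.004,-0.02,0],[0,0,0]],
  [[0.004,-0.02,0],[0,0,0]],
  [[0.004,-0.02,0],[0,0,0]],
  [[0.004,-0.02,0],[0,0,0]],
  [[0.004,-0.02,0],[0,0,0]],
  [[0.004,-0.02,0],[0,0,0]],
])

```text
time_s: 5.25
ee_pos: [571.1, -119.0, 256.0]
ee_rot: [-180.0, 0.2, 3.3]
force: [-0.2, 0.4, -2.7]
gripper_width: 62.2
```

drive_tool([
  [[0.004,-0.02,0],[0,0,0]],
  [[0.004,-0.02,0],[0,0,0]],
  [[0.004,-0.02,0],[0,0,0]],
  [[0.004,-0.02,0],[0,0,0]],
  [[0.004,-0.02,0],[0,0,0]],
  [[0.004,-0.018,0],[0,0,0]],
  [[0.0035,-0.014,0],[0,0,0]],
  [[0.002,-0.01,0],[0,0,0]],
  [[0.002,-0.006,0],[0,0,0]],
  [[0.001,-0.003,0],[0,0,0]],
])

```text
time_s: 6.08
ee_pos: [604.4, -268.8, 257.2]
ee_rot: [-180.0, 0.1, 3.3]
force: [-0.3, -0.2, -2.9]
gripper_width: 61.6
```

```bash
python3 - <<'E'
from h import *
import cv2
s=env.state();print(s["ee_pos"],s["ee_rot"],s["time_s"],s["force"],s["gripper_width"])
im=env.grab_frame("side"); cv2.imwrite(f"pics/side3.png",cv2.resize(im[150:360,260:540,::-1],None,fx=2.8,fy=2.8))
E
```

```text
[ 604.39784947 -268.75851429  257.17567089] [-1.79958125e+02  5.84365259e-02  3.28680494e+00] 6.0833 [-0.34361354 -0.17030246 -2.91937028] 61.58324118367046
```

View pics/side3.png

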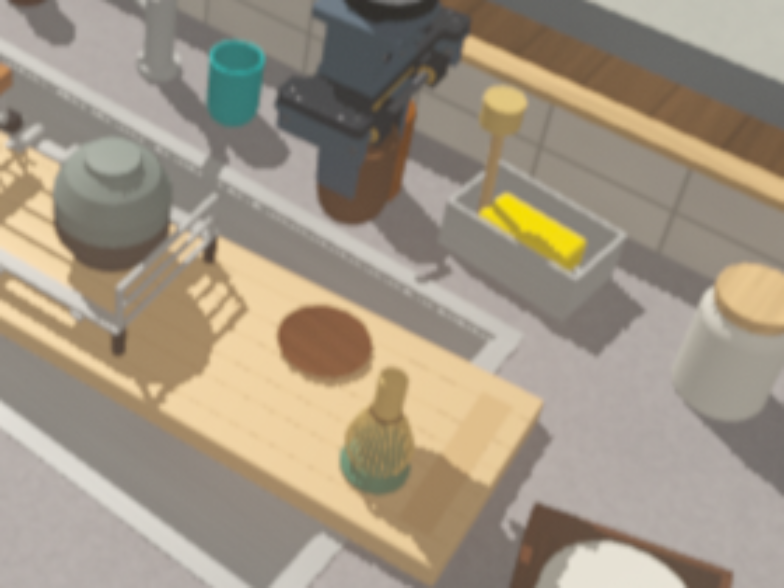

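drive_tool([
  [[0,0,-0.01],[0,0,0]],
  [[0,0,-0.018],[0,0,0]],
  [[0,0,-0.022],[0,0,0]],
  [[0,0,-0.022],[0,0,0]],
  [[0,0,-0.022],[0,0,0]],
  [[0,0,-0.022],[0,0,0]],
  [[0,0,-0.02],[0,0,0]],
  [[0,0,-0.014],[0,0,0]],
  [[0,0,-0.01],[0,0,0]],
  [[0,0,-0.005],[0,0,0]],
])

```text
time_s: 6.97
ee_pos: [603.6, -266.8, 91.1]
ee_rot: [-179.9, 0.1, 3.4]
force: [-0.4, 0.2, -2.9]
gripper_width: 62.0
```

drive_tool([
  [[0,0,-0.002],[0,0,0]],
  [[0,0,-0.002],[0,0,0]],
  [[0,0,-0.001],[0,0,0]],
  [[0,0,-0.001],[0,0,0]],
  [[0,0,-0.001],[0,0,0]],
  [[0,0,-0.001],[0,0,0]],
  [[0,0,-0.001],[0,0,0]],
  [[0,0,-0.001],[0,0,0]],
  [[0,0,0],[0,0,0]],
  [[0,0,0],[0,0,0]],
])

```text
time_s: 7.8
ee_pos: [604.5, -268.1, 82.9]
ee_rot: [-180.0, 0.0, 3.3]
force: [-0.7, -0.3, -2.5]
gripper_width: 61.9
```

```bash
python3 - <<'E'
from h import *
import cv2
s=env.state();print(s["ee_pos"],s["ee_rot"],s["time_s"],s["force"],s["gripper_width"])
im=env.grab_frame("side"); cv2.imwrite(f"pics/side4.png",cv2.resize(im[150:360,260:540,::-1],None,fx=2.8,fy=2.8))
E
```

```text
[ 604.45806658 -268.05781128   82.87939669] [-1.79995587e+02  3.24631461e-03  3.32166123e+00] 7.8 [-0.70945992 -0.30826675 -2.54277126] 61.910299674613746
```

View pics/side4.png

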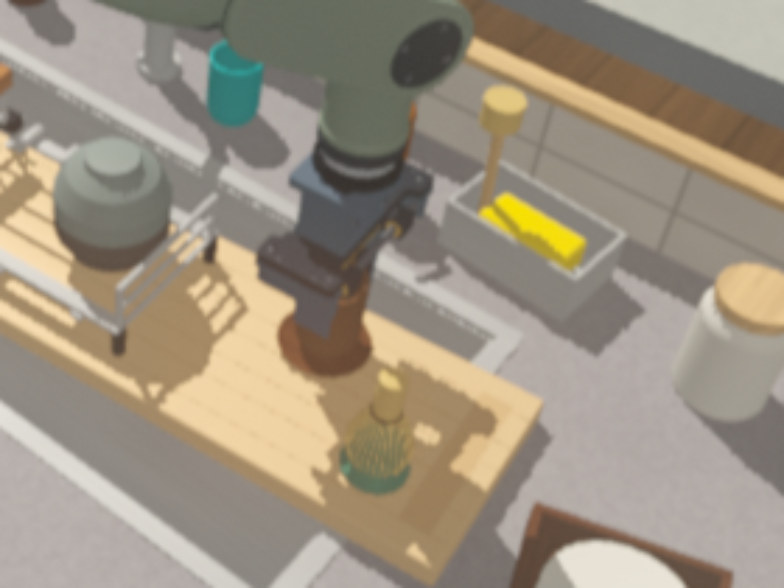

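The cup is just above the saucer and centred. I'll go down slowly until it makes contact.

drive_tool([
  [[0,0,-0.001],[0,0,0]],
  [[0,0,-0.001],[0,0,0]],
  [[0,0,-0.0005],[0,0,0]],
  [[0,0,-0.0005],[0,0,0]],
  [[0,0,0],[0,0,0]],
  [[0,0,0],[0,0,0]],
  [[0,0,0],[0,0,0]],
  [[0,0,0],[0,0,0]],
  [[0,0,0],[0,0,0]],
  [[0,0,0],[0,0,0]],
])

```text
time_s: 8.68
ee_pos: [604.6, -268.1, 80.5]
ee_rot: [180.0, -0.0, 3.3]
force: [-1.5, 0.8, 5.4]
gripper_width: 62.0
```

drive_tool([
  [[0,0,0],[0,0,0]],
  [[0,0,0],[0,0,0]],
  [[0,0,0],[0,0,0]],
  [[0,0,0],[0,0,0]],
  [[0,0,0],[0,0,0]],
  [[0,0,0],[0,0,0]],
  [[0,0,0],[0,0,0]],
  [[0,0,0.005],[0,0,0]],
  [[0,0,0.015],[0,0,0]],
  [[0,0,0.02],[0,0,0]],
], claw=1)

```text
time_s: 9.52
ee_pos: [603.5, -267.6, 119.0]
ee_rot: [-179.9, 0.2, 3.3]
force: [0.0, 0.4, 0.0]
gripper_width: 91.1
```

drive_tool([
  [[0,0,0.025],[0,0,0]],
  [[0,0,0.025],[0,0,0]],
  [[0,0,0.025],[0,0,0]],
  [[0,0,0.025],[0,0,0]],
  [[0,0,0.025],[0,0,0]],
  [[0,0.03,0],[0,0,0.12]],
  [[0,0.03,0],[0,0,0.12]],
  [[0,0.03,0],[0,0,0.12]],
  [[0,0.03,0],[0,0,0.12]],
  [[0,0.03,0],[0,0,0.12]],
])

```text
time_s: 10.35
ee_pos: [604.3, -116.8, 245.6]
ee_rot: [180.0, -0.0, 38.0]
force: [0.1, -0.8, -0.3]
gripper_width: 91.3
```

```bash
python3 - <<'E'
from h import *
import cv2
s=env.state();print(s["ee_pos"],s["ee_rot"],s["time_s"],s["force"],s["gripper_width"],s["qpos"])
im=env.grab_frame("side"); cv2.imwrite(f"pics/side5.png",cv2.resize(im[150:360,200:480,::-1],None,fx=2.8,fy=2.8))
im=env.grab_frame("top"); cv2.imwrite(f"pics/top5.png",cv2.resize(im[150:300,130:450,::-1],None,fx=2.5,fy=2.5))
E
```

```text
[ 604.30543508 -116.76275708  245.56754944] [ 1.79969965e+02 -3.82472528e-02  3.80160381e+01] 10.35 [ 0.09417432 -0.7815881  -0.31253299] 91.30187230105285 [-1.20118919e+01  2.10397712e+01  8.09698520e+01  1.02418715e-02
  7.79427886e+01 -5.00300553e+01]
```

View pics/side5.png

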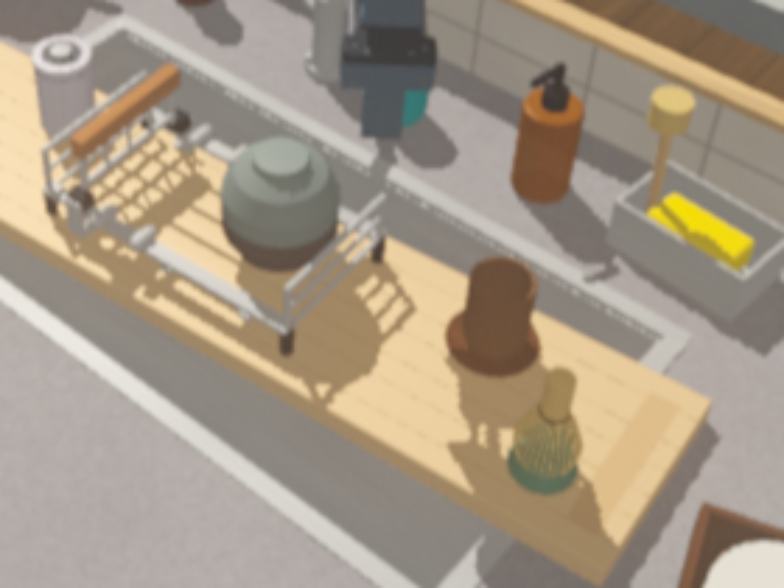

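View pics/top5.png

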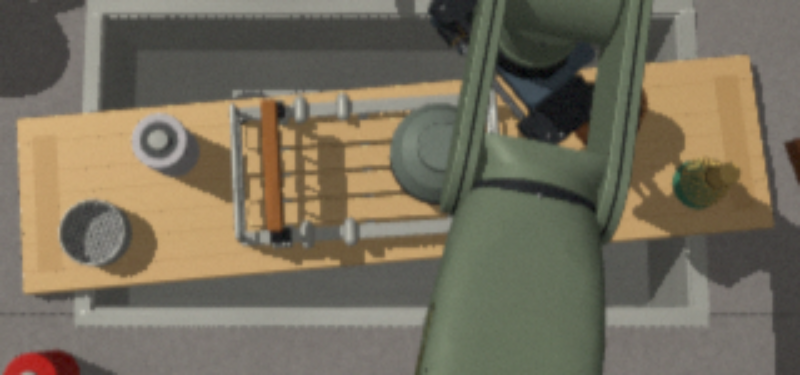

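The cup stands upright on the saucer and nothing else has moved. Next I'll go over the divider bar with the jaws along rack y.

drive_tool([
  [[-0.0076,0.0252,0],[0,0,0.0967]],
  [[-0.0076,0.0252,0],[0,0,0.0967]],
  [[-0.0076,0.0252,0],[0,0,0.0967]],
  [[-0.0076,0.0252,0],[0,0,0.0967]],
  [[-0.0076,0.0252,0],[0,0,0.0967]],
  [[-0.0076,0.0252,0],[0,0,0.0967]],
  [[-0.0076,0.0252,0],[0,0,0.0967]],
  [[-0.0076,0.0252,0],[0,0,0.0967]],
  [[-0.0076,0.0252,0],[0,0,0.0967]],
  [[-0.0076,0.0252,0],[0,0,0.0967]],
], claw=0.6)

```text
time_s: 11.28
ee_pos: [528.4, 134.4, 245.4]
ee_rot: [179.9, 0.0, 93.3]
force: [-0.2, 1.0, 0.2]
gripper_width: 54.7
```

drive_tool([
  [[0,0,-0.01],[0,0,0]],
  [[0,0,-0.015],[0,0,0]],
  [[0,0,-0.015],[0,0,0]],
  [[0,0,-0.015],[0,0,0]],
  [[0,0,-0.01],[0,0,0]],
  [[0,0,-0.01],[0,0,0]],
  [[0,0,0],[0,0,0]],
  [[0,0,0],[0,0,0]],
  [[0,0,0],[0,0,0]],
  [[0,0,0],[0,0,0]],
])

```text
time_s: 12.12
ee_pos: [529.2, 134.0, 170.9]
ee_rot: [179.9, -0.0, 93.1]
force: [0.4, 0.8, -0.8]
gripper_width: 54.9
```

```bash
python3 - <<'E'
from h import *
import cv2
s=env.state();print(s["ee_pos"],s["ee_rot"],s["time_s"],s["force"],s["gripper_width"],s["qpos"])
im=env.grab_frame("side"); cv2.imwrite(f"pics/side6.png",cv2.resize(im[130:280,150:350,::-1],None,fx=4,fy=4))
im=env.grab_frame("top"); cv2.imwrite(f"pics/top6.png",cv2.resize(im[150:300,130:450,::-1],None,fx=2.5,fy=2.5))
E
```

```text
[529.1565913  133.97484046 170.89418938] [ 1.79892920e+02 -2.22971314e-02  9.30878928e+01] 12.1167 [ 0.38070896  0.7618558  -0.7507867 ] 54.91043923035999 [ 1.29985337e+01  1.74442880e+01  9.74397292e+01  3.89979001e-03
  6.50066631e+01 -8.00909826e+01]
```

View pics/side6.png

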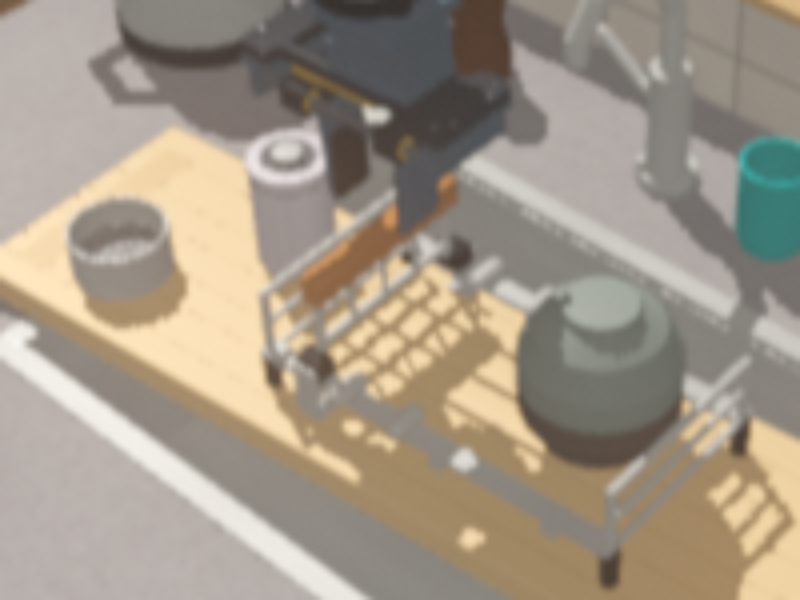

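View pics/top6.png

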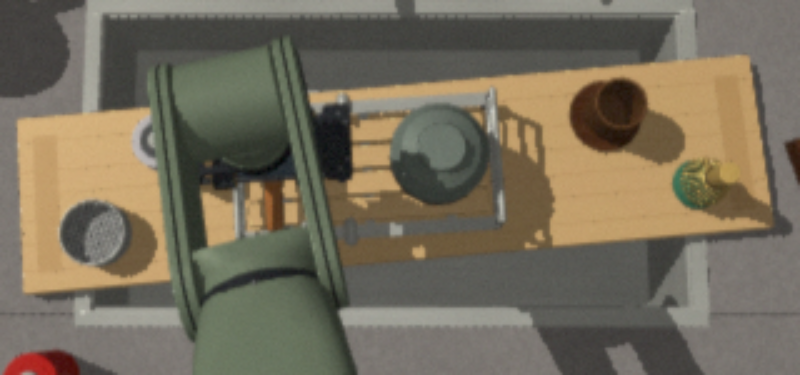

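The fingers straddle the bar, seen at (400,230) in the side crop. I'll descend and grip.

drive_tool([
  [[0,0.0005,-0.01],[0,0,0]],
  [[0,0.0005,-0.01],[0,0,0]],
  [[0,0,-0.008],[0,0,0]],
  [[0,0,-0.007],[0,0,0]],
  [[0,0,-0.006],[0,0,0]],
  [[0,0,-0.004],[0,0,0]],
  [[0,0,-0.003],[0,0,0]],
  [[0,0,0],[0,0,0]],
  [[0,0,0],[0,0,0]],
  [[0,0,0],[0,0,0]],
])

```text
time_s: 13.05
ee_pos: [528.8, 135.0, 122.3]
ee_rot: [180.0, -0.0, 93.1]
force: [0.1, 0.6, 0.6]
gripper_width: 54.6
```

drive_tool([
  [[0,0,0],[0,0,0]],
  [[0,0,0],[0,0,0]],
  [[0,0,0],[0,0,0]],
  [[0,0,0],[0,0,0]],
  [[0,0,0],[0,0,0]],
  [[0,0,0],[0,0,0]],
  [[0,0,0],[0,0,0]],
  [[0,0,0],[0,0,0]],
  [[0,0,0],[0,0,0]],
  [[0,0,0],[0,0,0]],
], claw=0, force=30)

```text
time_s: 13.88
ee_pos: [528.5, 135.1, 122.0]
ee_rot: [180.0, -0.0, 93.1]
force: [-0.0, 1.2, 1.0]
gripper_width: 18.0
```

drive_tool([
  [[0,0,0.002],[0,0,0]],
  [[0,0,0.003],[0,0,0]],
  [[0,0,0.004],[0,0,0]],
  [[0,0,0.004],[0,0,0]],
  [[0,0,0.003],[0,0,0]],
  [[0,0,0],[0,0,0]],
  [[0,0,0],[0,0,0]],
  [[0,0,0],[0,0,0]],
  [[0,0,0],[0,0,0]],
  [[0,0,0],[0,0,0]],
])

```text
time_s: 14.72
ee_pos: [528.6, 134.9, 137.9]
ee_rot: [180.0, -0.0, 93.1]
force: [2.0, 1.2, -3.2]
gripper_width: 18.2
```

The lift carries about 4 N, which matches the 0.4 kg divider. Now I'll move it 56 mm along rack −y.

drive_tool([
  [[0.0002,-0.003,0],[0,0,0]],
  [[0.0003,-0.006,0],[0,0,0]],
  [[0.0004,-0.007,0],[0,0,0]],
  [[0.0005,-0.008,0],[0,0,0]],
  [[0.0005,-0.008,0],[0,0,0]],
  [[0.0005,-0.008,0],[0,0,0]],
  [[0.0004,-0.007,0],[0,0,0]],
  [[0.0003,-0.005,0],[0,0,0]],
  [[0.0002,-0.003,0],[0,0,0]],
  [[0,-0.001,0],[0,0,0]],
])

```text
time_s: 15.55
ee_pos: [532.1, 78.3, 138.1]
ee_rot: [180.0, -0.0, 93.1]
force: [3.3, 1.2, -3.1]
gripper_width: 18.0
```

```bash
python3 - <<'E'
from h import *
import cv2
s=env.state();print(s["ee_pos"],s["ee_rot"],s["time_s"],s["force"],s["gripper_width"])
p=[534.294,29.302,.0587];d=s["ee_pos"][:2]-p[:2];print("rack",d@[np.cos(p[2]),np.sin(p[2])],d@[-np.sin(p[2]),np.cos(p[2])])
im=env.grab_frame("side"); cv2.imwrite(f"pics/side7.png",cv2.resize(im[130:280,150:350,::-1],None,fx=4,fy=4))
E
```

```text
[532.14938569  78.30820745 138.07008117] [ 1.79958667e+02 -1.21739826e-03  9.30659353e+01] 15.55 [ 3.27286025  1.21367168 -3.12966247] 17.999029155084642
rack 0.7340921162860153 49.04761816778603
```

View pics/side7.png

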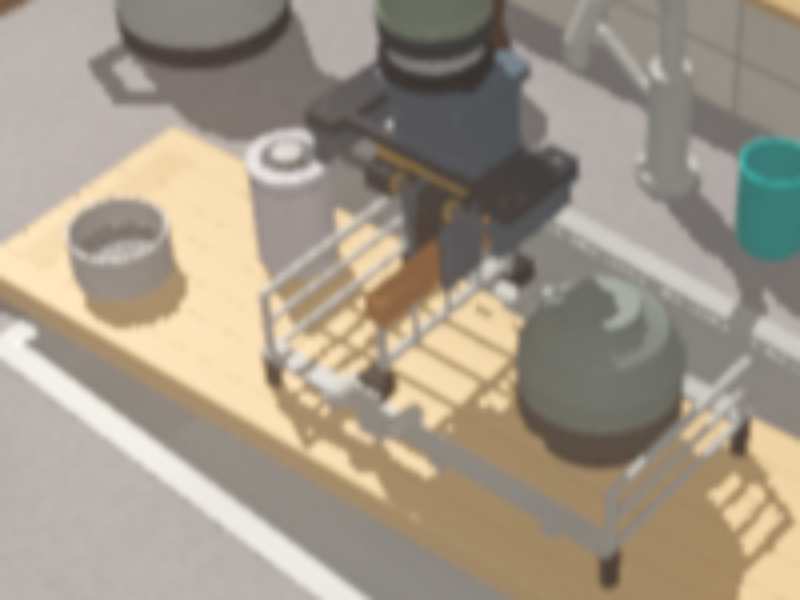

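The divider sits between the two pin pairs at about 0.071. I'll lower it.

drive_tool([
  [[0,0.0007,-0.001],[0,0,0]],
  [[0,0,-0.002],[0,0,0]],
  [[0,0,-0.002],[0,0,0]],
  [[0,0,-0.002],[0,0,0]],
  [[0,0,-0.002],[0,0,0]],
  [[0,0,-0.002],[0,0,0]],
  [[0,0,-0.002],[0,0,0]],
  [[0,0,-0.0015],[0,0,0]],
  [[0,0,0],[0,0,0]],
  [[0,0,0],[0,0,0]],
])

```text
time_s: 16.43
ee_pos: [532.1, 79.7, 123.4]
ee_rot: [180.0, -0.0, 93.1]
force: [4.9, -0.5, -3.5]
gripper_width: 17.7
```

drive_tool([
  [[0,0,-0.0005],[0,0,0]],
  [[0,0,-0.0005],[0,0,0]],
  [[0,0,-0.0005],[0,0,0]],
  [[0,0,-0.0005],[0,0,0]],
  [[0,0,0],[0,0,0]],
  [[0,0,0],[0,0,0]],
  [[0,0,0],[0,0,0]],
  [[0,0,0],[0,0,0]],
  [[0,0,0],[0,0,0]],
  [[0,0,0],[0,0,0]],
])

```text
time_s: 17.27
ee_pos: [532.1, 79.7, 122.0]
ee_rot: [179.9, -0.0, 93.1]
force: [2.7, 0.5, 4.5]
gripper_width: 18.0
```

drive_tool([
  [[0,0,0],[0,0,0]],
  [[0,0,0],[0,0,0]],
  [[0,0,0],[0,0,0]],
  [[0,0,0],[0,0,0]],
  [[0,0,0],[0,0,0]],
  [[0,0,0.005],[0,0,0]],
  [[0,0,0.015],[0,0,0]],
  [[0,0,0.02],[0,0,0]],
  [[0,0,0.025],[0,0,0]],
  [[0,0,0.025],[0,0,0]],
], claw=0.6)

```text
time_s: 18.1
ee_pos: [531.2, 79.6, 212.4]
ee_rot: [-179.9, -0.0, 93.1]
force: [0.9, 0.2, -0.8]
gripper_width: 54.6
```

drive_tool([
  [[0,0,0.02],[0,0,-0.05]],
  [[0.001,0.007,0],[0,0,-0.12]],
  [[0.002,0.01,0],[0,0,-0.12]],
  [[0.002,0.014,0],[0,0,-0.12]],
  [[0.002,0.016,0],[0,0,-0.12]],
  [[0.002,0.016,0],[0,0,-0.12]],
  [[0.002,0.016,0],[0,0,-0.12]],
  [[0.002,0.016,0],[0,0,-0.12]],
  [[0.002,0.016,0],[0,0,-0.12]],
  [[0.002,0.016,0],[0,0,-0.12]],
], claw=1)

```text
time_s: 18.93
ee_pos: [548.6, 207.4, 231.7]
ee_rot: [-180.0, 0.0, 28.0]
force: [-0.1, 0.1, 0.3]
gripper_width: 91.3
```

drive_tool([
  [[0.003,0.016,0],[0,0,-0.12]],
  [[0.003,0.016,0],[0,0,-0.12]],
  [[0.003,0.016,0],[0,0,-0.12]],
  [[0.003,0.01,0],[0,0,-0.073]],
  [[0.001,0.005,0],[0,0,0]],
  [[0,0,0],[0,0,0]],
  [[0,0,0],[0,0,0]],
  [[0,0,0],[0,0,0]],
  [[0,0,0],[0,0,0]],
  [[0,0,0],[0,0,0]],
])

```text
time_s: 19.77
ee_pos: [561.7, 269.0, 231.7]
ee_rot: [180.0, -0.0, 3.5]
force: [0.3, -0.3, -0.8]
gripper_width: 91.5
```

```bash
python3 - <<'E'
from h import *
import cv2
s=env.state();print(s["ee_pos"],s["ee_rot"],s["time_s"],s["force"],s["gripper_width"])
im=env.grab_frame("side"); cv2.imwrite(f"pics/side8.png",cv2.resize(im[130:280,150:350,::-1],None,fx=4,fy=4))
im=env.grab_frame("top"); cv2.imwrite(f"pics/top8.png",cv2.resize(im[150:300,130:450,::-1],None,fx=2.5,fy=2.5))
E
```

```text
[561.73089905 268.97944917 231.68251352] [ 1.79994959e+02 -8.43523249e-03  3.53310325e+00] 19.7667 [ 0.26856158 -0.26846732 -0.77538246] 91.50126090995315
```

View pics/side8.png

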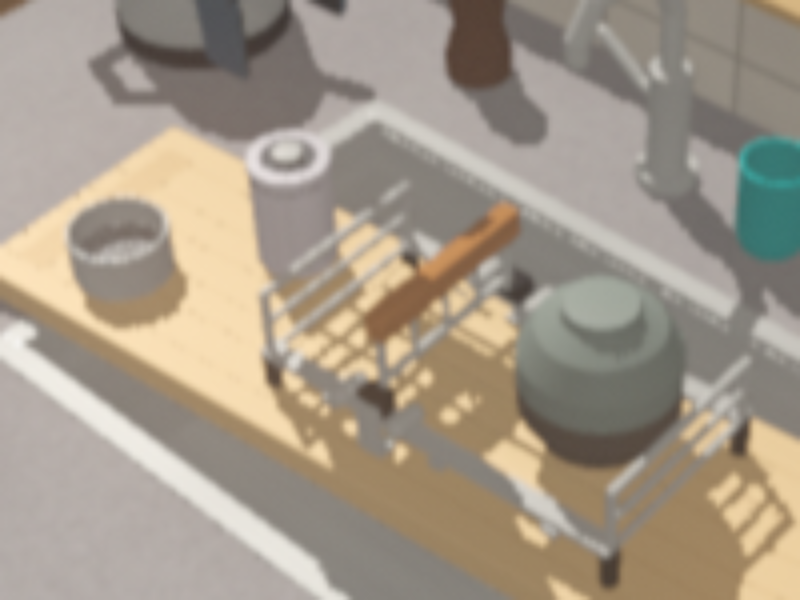

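View pics/top8.png

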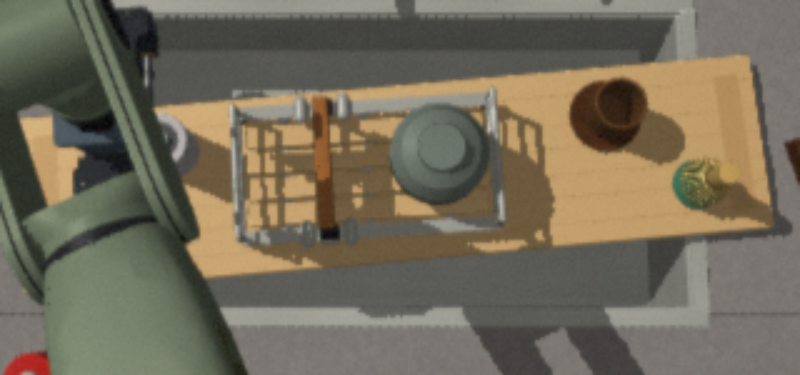

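The side view shows the divider down between the pins and the bowls unmoved. The arm is over the canister at (288,155) in the side crop. I'll descend to it.

drive_tool([
  [[0,0,-0.01],[0,0,0]],
  [[0,0,-0.018],[0,0,0]],
  [[0,0,-0.02],[0,0,0]],
  [[0,0,-0.02],[0,0,0]],
  [[0,0,-0.018],[0,0,0]],
  [[0,0,-0.016],[0,0,0]],
  [[0,0,-0.016],[0,0,0]],
  [[0,0,-0.015],[0,0,0]],
  [[0,0,-0.012],[0,0,0]],
  [[0,0,-0.007],[0,0,0]],
])

```text
time_s: 20.7
ee_pos: [560.6, 269.0, 77.1]
ee_rot: [179.9, 0.2, 3.6]
force: [0.2, -0.6, -0.6]
gripper_width: 91.1
```

drive_tool([
  [[0,0,0],[0,0,0]],
  [[0,0,0],[0,0,0]],
  [[0,0,0],[0,0,0]],
  [[0,0,0],[0,0,0]],
  [[0,0,0],[0,0,0]],
  [[0,0,0],[0,0,0]],
  [[0,0,0],[0,0,0]],
  [[0,0,0],[0,0,0]],
  [[0,0,0],[0,0,0]],
  [[0,0,0],[0,0,0]],
], claw=0, force=25)

```text
time_s: 21.53
ee_pos: [561.7, 269.8, 80.3]
ee_rot: [-180.0, -0.0, 3.6]
force: [-2.9, -0.4, 6.7]
gripper_width: 63.7
```

drive_tool([
  [[0,0,0.005],[0,0,0]],
  [[0,0,0.01],[0,0,0]],
  [[0,0,0.015],[0,0,0]],
  [[0,0,0.017],[0,0,0]],
  [[0,0,0.017],[0,0,0]],
  [[0,0,0.017],[0,0,0]],
  [[0,0,0.017],[0,0,0]],
  [[0,0,0.017],[0,0,0]],
  [[0,0,0.01],[0,0,0]],
  [[0,0,0.005],[0,0,0]],
])

```text
time_s: 22.37
ee_pos: [562.6, 269.9, 211.4]
ee_rot: [-179.9, -0.2, 3.6]
force: [0.1, 0.0, -3.1]
gripper_width: 63.1
```

```bash
python3 - <<'E'
from h import *
import cv2
s=env.state();print(s["ee_pos"],s["ee_rot"],s["time_s"],s["force"],s["torque"],s["gripper_width"])
im=env.grab_frame("side"); cv2.imwrite(f"pics/side9.png",cv2.resize(im[100:280,120:350,::-1],None,fx=3.2,fy=3.2))
E
```

```text
[562.58543647 269.92816617 211.38347698] [-179.94187427   -0.18211518    3.55199222] 22.3667 [ 0.08379216  0.00446312 -3.1292598 ] [-0.08480049  0.06101414  0.00048972] 63.09483599246188
```

View pics/side9.png

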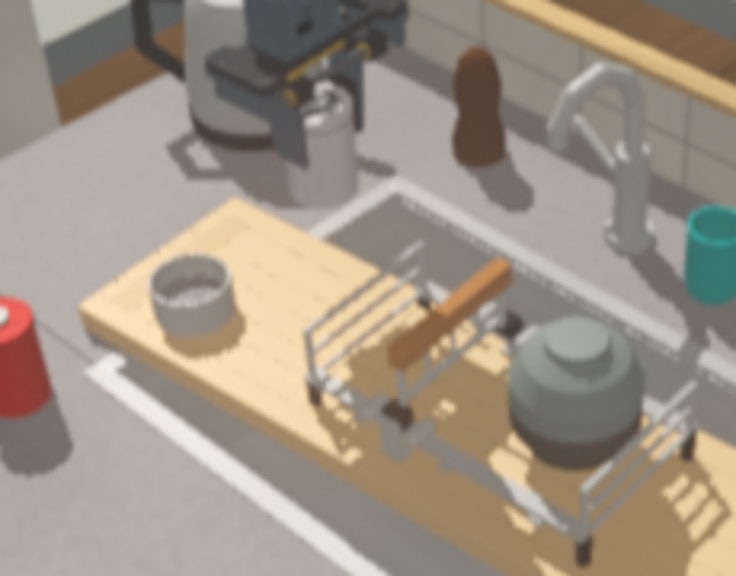

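The canister is held upright and clear of the hoop. I'll carry it to the bay.

drive_tool([
  [[-0.001,-0.004,0],[0,0,0]],
  [[-0.003,-0.01,0],[0,0,0]],
  [[-0.004,-0.016,0],[0,0,0]],
  [[-0.005,-0.019,0],[0,0,0]],
  [[-0.005,-0.02,0],[0,0,0]],
  [[-0.005,-0.02,0],[0,0,0]],
  [[-0.005,-0.019,0],[0,0,0]],
  [[-0.004,-0.016,0],[0,0,0]],
  [[-0.002,-0.009,0],[0,0,0]],
  [[-0.001,-0.004,0],[0,0,0]],
])

```text
time_s: 23.25
ee_pos: [525.8, 130.8, 208.7]
ee_rot: [180.0, 0.1, 3.5]
force: [-0.1, 0.4, -3.9]
gripper_width: 63.5
```

drive_tool([
  [[0,0,-0.006],[0,0,0]],
  [[0,0,-0.008],[0,0,0]],
  [[0,0,-0.008],[0,0,0]],
  [[0,0,-0.008],[0,0,0]],
  [[0,0,-0.005],[0,0,0]],
  [[0,0,0],[0,0,0]],
  [[0,0,0],[0,0,0]],
  [[0,0,0],[0,0,0]],
  [[0,0,0],[0,0,0]],
  [[0,0,0],[0,0,0]],
])

```text
time_s: 24.08
ee_pos: [527.1, 132.8, 174.9]
ee_rot: [-180.0, -0.1, 3.6]
force: [0.3, -0.2, -1.4]
gripper_width: 64.1
```

```bash
python3 - <<'E'
from h import *
import cv2
s=env.state();print(s["ee_pos"],s["ee_rot"],s["time_s"],s["force"],s["torque"],s["gripper_width"])
p=[534.294,29.302,.0587];d=s["ee_pos"][:2]-p[:2];print("rack",d@[np.cos(p[2]),np.sin(p[2])],d@[-np.sin(p[2]),np.cos(p[2])])
im=env.grab_frame("side"); cv2.imwrite(f"pics/side10.png",cv2.resize(im[100:280,150:350,::-1],None,fx=3.3,fy=3.3))
im=env.grab_frame("top"); cv2.imwrite(f"pics/top10.png",cv2.resize(im[150:300,130:450,::-1],None,fx=2.5,fy=2.5))
E
```

```text
[527.08882351 132.76792063 174.93468726] [-1.79989424e+02 -6.20454169e-02  3.55360943e+00] 24.0833 [ 0.34584262 -0.24312083 -1.38997941] [-0.1119525   0.05925853  0.04852477] 64.14299064618984
rack -1.1228043817644373 103.71041708238616
```

View pics/side10.png

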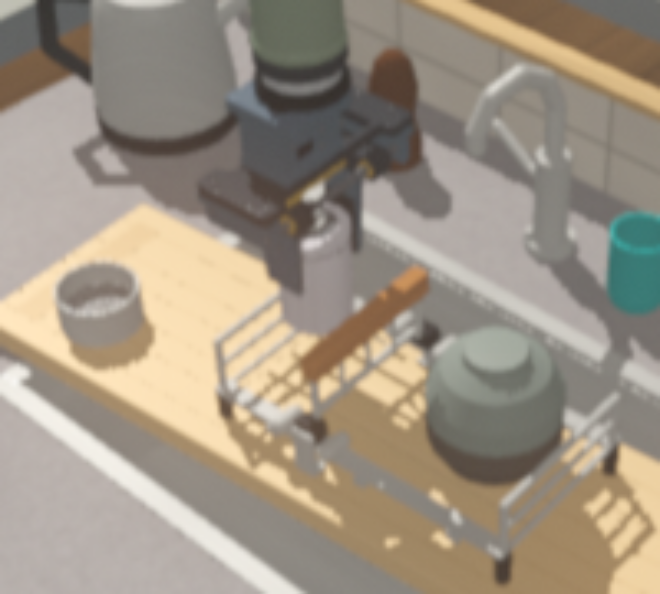

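View pics/top10.png

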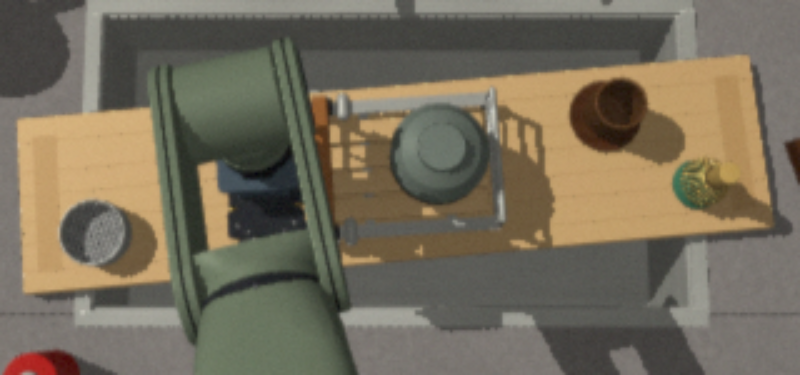

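The canister hangs over the bay at rack (−1, 104), with the divider and bowls in place. I'll lower it, slowing near the end.

drive_tool([
  [[0,0,-0.005],[0,0,0]],
  [[0,0,-0.008],[0,0,0]],
  [[0,0,-0.009],[0,0,0]],
  [[0,0,-0.009],[0,0,0]],
  [[0,0,-0.009],[0,0,0]],
  [[0,0,-0.008],[0,0,0]],
  [[0,0,-0.007],[0,0,0]],
  [[0,0,-0.006],[0,0,0]],
  [[0,0,-0.004],[0,0,0]],
  [[0,0,-0.001],[0,0,0]],
])

```text
time_s: 25.02
ee_pos: [526.4, 132.6, 107.6]
ee_rot: [180.0, 0.1, 3.6]
force: [0.7, 0.4, -2.8]
gripper_width: 63.4
```

drive_tool([
  [[0,0,-0.001],[0,0,0]],
  [[0,0,-0.001],[0,0,0]],
  [[0,0,-0.0005],[0,0,0]],
  [[0,0,0],[0,0,0]],
  [[0,0,0],[0,0,0]],
  [[0,0,0],[0,0,0]],
  [[0,0,0],[0,0,0]],
  [[0,0,0],[0,0,0]],
  [[0,0,0],[0,0,0]],
  [[0,0,0],[0,0,0]],
])

```text
time_s: 25.85
ee_pos: [526.8, 132.7, 106.0]
ee_rot: [-180.0, -0.0, 3.6]
force: [-0.5, -0.3, -3.7]
gripper_width: 63.7
```

drive_tool([
  [[0,0,-0.0005],[0,0,0]],
  [[0,0,-0.0005],[0,0,0]],
  [[0,0,-0.0005],[0,0,0]],
  [[0,0,-0.0005],[0,0,0]],
  [[0,0,0],[0,0,0]],
  [[0,0,0],[0,0,0]],
  [[0,0,0],[0,0,0]],
  [[0,0,0],[0,0,0]],
  [[0,0,0],[0,0,0]],
  [[0,0,0],[0,0,0]],
])

```text
time_s: 26.68
ee_pos: [526.8, 132.6, 104.3]
ee_rot: [-180.0, -0.0, 3.6]
force: [-1.8, -1.7, 4.1]
gripper_width: 63.8
```

Contact on the floor at the expected height of about 104. I'll release and back off.

drive_tool([
  [[0,0,0],[0,0,0]],
  [[0,0,0],[0,0,0]],
  [[0,0,0],[0,0,0]],
  [[0,0,0],[0,0,0]],
  [[0,0,0],[0,0,0]],
  [[0,0,0],[0,0,0]],
  [[0,0,0],[0,0,0]],
  [[0,0,0.005],[0,0,0]],
  [[0,0,0.015],[0,0,0]],
  [[0,0,0.02],[0,0,0]],
], claw=1)

```text
time_s: 27.52
ee_pos: [525.7, 132.4, 143.3]
ee_rot: [180.0, 0.2, 3.5]
force: [-0.7, -0.4, 0.5]
gripper_width: 90.9
```

drive_tool([
  [[0,0,0.02],[0,0,0]],
  [[0,0,0.025],[0,0,0]],
  [[0,0,0.025],[0,0,0]],
  [[0,0,0.02],[0,0,0]],
  [[0,0,0.015],[0,0,0]],
  [[-0.02,0.03,0],[0,0,0]],
  [[-0.02,0.03,0],[0,0,0]],
  [[-0.02,0.03,0],[0,0,0]],
  [[-0.02,0.03,0],[0,0,0]],
  [[-0.02,0.03,0],[0,0,0]],
])

```text
time_s: 28.35
ee_pos: [425.7, 283.7, 249.6]
ee_rot: [-180.0, -0.0, 3.5]
force: [0.7, 0.4, 0.0]
gripper_width: 91.0
```

drive_tool([
  [[-0.02,0.03,0],[0,0,0]],
  [[-0.02,0.03,0],[0,0,0]],
  [[-0.02,0.03,0],[0,0,0]],
  [[-0.02,0.03,0],[0,0,0]],
  [[-0.02,0.03,0],[0,0,0]],
  [[-0.01,0.01,0],[0,0,0]],
  [[0,0,0],[0,0,0]],
  [[0,0,0],[0,0,0]],
  [[0,0,0],[0,0,0]],
  [[0,0,0],[0,0,0]],
])

```text
time_s: 29.18
ee_pos: [317.6, 441.7, 249.2]
ee_rot: [180.0, -0.0, 3.5]
force: [-0.3, -0.3, 1.0]
gripper_width: 91.1
```

```bash
python3 - <<'E'
from h import *
import cv2
s=env.state();print(s["ee_pos"],s["ee_rot"],s["time_s"],s["force"],s["gripper_width"])
for n in("side","top"):
    im=env.grab_frame(n)[:,:,::-1]; cv2.imwrite(f"pics/{n}11f.png",im)
    c=im[150:350,150:430] if n=="side" else im[150:280,130:450]
    cv2.imwrite(f"pics/{n}11.png",cv2.resize(c,None,fx=2.5 if n=="top" else 2.8,fy=2.5 if n=="top" else 2.8,interpolation=cv2.INTER_CUBIC))
E
```

```text
[317.55900086 441.73042688 249.16945276] [ 1.79988553e+02 -2.74685376e-02  3.46878555e+00] 29.1833 [-0.33377386 -0.32468713  1.0447704 ] 91.13202214997975
```

View pics/side11.png

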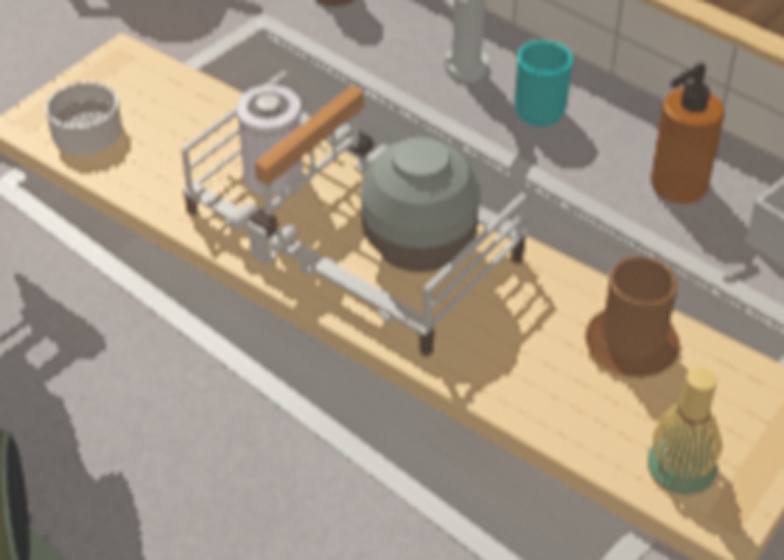

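View pics/top11.png

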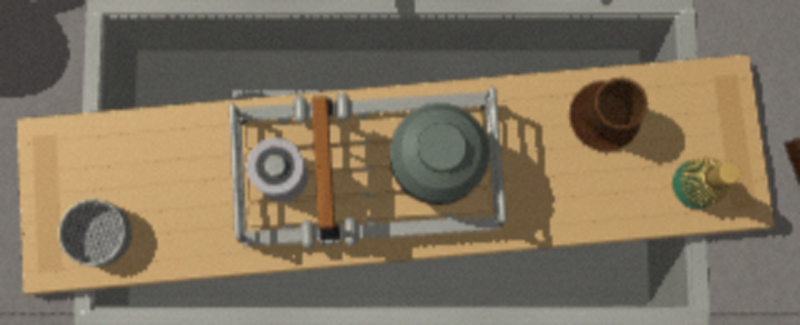

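```bash
python3 - <<'E'
from h import *
ct=lambda X,Y:np.array([130+(X+.5)/2.5-.5,150+(Y+.5)/2.5-.5])
cs=lambda X,Y:np.array([150+(X+.5)/2.8-.5,150+(Y+.5)/2.8-.5])
p=[534.294,29.302,.0587]
for n,a,b in [("button",ct(275,165),cs(268,102)),("cuprim",ct(622,103),cs(642,280)),("bar+",ct(320,98),cs(356,94)),("bar-",ct(326,229),cs(264,168))]:
    w,e=tri(a,b);d=w[:2]-p[:2];print(n,w,e,"rack",d@[np.cos(p[2]),np.sin(p[2])],d@[-np.sin(p[2]),np.cos(p[2])],w[2]-28.6)
E
```

```text
button [525.93921206 132.98082804 154.03166361] 0.44418945948302735 rack -2.2579453068761026 103.99040123036401 125.43166361089257
cuprim [ 602.50181573 -267.26973119  119.48722103] 0.5722937018135212 rack 50.69157316123975 -300.0624306364869 90.88722103342175
bar+ [603.90932038  84.05898857 143.3215604 ] 0.7551517290846164 rack 72.70780807574336 50.57860489198659 114.72156040429945
bar- [456.95756487  73.53323309 147.54119915] 0.6567986605624867 rack -74.60835210243555 48.69209356850687 118.9411991512327
```

All the checks agree, so I'll hand the job in.

```bash
python3 -c "
from workcell import env
print(env.job_done(), env.state()['time_s'])"
```

```text
the job is handed in; nothing more can be done
the job is handed in; nothing more can be done
```

I handed the job in at about 29 s of the 69 s allowed. The cup is on its saucer, the divider is between the pin pairs, and the canister is in the bay. The hand-in gave no verdict.

What the last pictures (both cameras) showed:
- **Cup:** upright on the saucer, with centres about 2 mm apart. The rim measured 91 mm above the plank, against 90 mm expected.
- **Divider:** lifted about 16 mm over the first pins and let down at about 0.070 m. On release the tool was back at its pre-lift height (122 mm), with contact force.
- **Canister:** upright in the bay at rack x of about −2 mm and y of about 104 mm. The button measured 125 mm above the rack's underside, against 126 mm expected, and I felt contact before letting go.
- **Bowls, whisk and sieve:** they looked unmoved by eye; I did not measure them again.
- **Gripper:** open and well clear of everything.

**Disagreement:** the bar's height by triangulation came out 3 to 7 mm low (115 and 119 mm, against 122 mm). It read low before the move too (116 and 122 mm), so I put it down to picking pixels at the bar's ends and trusted the contact height.

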